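# Move the stone holder from the parking mount to the engraving mount

### The arm

A 7-joint arm with a two-finger parallel gripper is mounted at the origin on a cart in front of the work surface, level with it; the furniture and walls round the work are solid. World frame = base frame: x ahead of the robot, y to its left, z up, the work surface at z = 0. Lengths are in m, angles in rad, forces in N, time in s.
With the tool pointing down it reaches from about 0.4 to 0.875 m from the base axis. Payload 19.3 kg.
Tool frame: the origin (TCP) lies at the very end of the fingers, on their centre line; the grasp point (between the pads) lies 19 mm behind it (bot.grasp_offset is the distance from the TCP to the grasp point, in m); z points along the fingers, x is the direction in which the jaws open and shut, and the axes are right-handed (so a half turn about z gives the same grasp; the last joint's range is limited). The gripper opens to 85 mm and grips with 20 to 120 N. Pads are 22 mm wide; open, the fingers measure 114 mm over their backs; the gripper's body (76 mm by 85 mm) begins 54 mm behind the grasp point. The pads swing forward as they close: fully open they stand 13 mm farther back than shut.
Start: joints at [-1.346, 0.521, -0.036, 1.599, 0.021, 1.021, -0.113], TCP at [0.182, 0.598, 0.231] pointing down, gripper open.
Joint ranges: [-2.91, 2.91], [-0.3, 2.13], [-1.5, 1.42], [0.17, 2.43], [-1.26, 4.41], [0.16, 1.93], [-2.52, 2.52]. Speed limits (rad/s): [1.89, 1.89, 2.39, 2.39, 3.01, 3.01, 3.01].

### API

Orientations are given as [roll, pitch, yaw] about the fixed x, y, z axes, in that order (R = Rz(yaw) Ry(pitch) Rx(roll)).
In Python, from workcell import status, grab_frame, calibration, job, regions_of, mark_of, bot gives the robot as it stands.
- The arm moves only by the tool carry_out, never from a script. Its argument "deltas" is one flat list of numbers, 5 for each row, row after row: the opening, from -1 (shut) to 1 (fully open), then the shift along the tool's x, y, z in cm, then the turn about the tool's z in degrees. A call has 1 to 20 rows; each row shifts and turns the commanded pose from where the row before left it, along the tool's axes as they then stand; what a row does not reach is not made up. A row lasts 1/12 s, in which the tool goes at most 41.7 mm and 7.16 degrees, less where a joint would pass 70% of its speed; a pose out of reach is approached as far as the arm can. A call with a gripper value outside its range is refused whole. The fingers move at their own pace and stop on an object; "newtons" is the grip in N (left out, the last holds). Time passes only in rows, so rows that do not move let the fingers close. It gives the time, the measured TCP pose, the force and the opening at its end, in the units of the state.
- status.observe(): the state, without advancing time (a new reading comes with each control period).
- grab_frame(name): name is "side" or "top"; returns the picture (384x512x3 uint8, red, green, blue); there is no depth.
- calibration(name): a dict with "fov_y" (degrees; the focal length in pixels is half the picture's height over the tangent of half this angle, whatever the lens; pixels are square), "cx", "cy" (the principal point, pixels), "R" (3x3) and "t" (3): a world point X has camera coordinates R X + t. Camera axes: x right, y down, z forward; pixel columns grow to the right and rows downward; lengths in m; the calibration is good to about 2 mm. A picture is of the moment at which its call begins. calibration takes no time and is no camera call.
- job.job_done(): hands the job in, once; it reports no verdict.
Trained networks look in the newest picture that a camera, given by its name, has taken for a name from the list of things; names that differ only in an ending like _2 or _b are one class to them, and where a whole thing is asked for, a point or a joint stands for the part that bears it (a point fixed in the world has none). Each returns a list of dicts, best first, with "p" (0 to 1); they miss things now and then, are a little off and sometimes report something else, mostly with a low value. They report only what shows in the picture. A call takes as long as a camera call.
- regions_of(camera, target): "region" (384x512 bool, what is visible of it) and "xy" ([column, row] in pixels, amid what is visible of it).
- mark_of(camera, target): "xy" ([column, row] in pixels: a listed point, or the origin of a listed thing).
The state is a dict: "clock": time; "qpos": joint angles; "qd": joint speeds; "joint_efforts": joint torques, N m; "position": TCP position; "tool_rot": TCP orientation; "force": force on the tool from outside, world axes, zero at the start; "moment": the same for the moment, N m; "grip_width": finger opening in m.
Only numpy, scipy, OpenCV 4.12 (cv2) and the standard library are available. Lean on these libraries where they do the work, as an engineer would, in place of code of your own. Each camera call takes 0.05 s, during which the arm holds its last target.

### The job

The stone holder is clicked into the parking mount (the one on the square board): press that mount's brass catch so that the holder springs loose, draw the holder out, and slide it gently into the dovetail of the empty engraving mount (the one on the round steel foot) until its catch clicks up behind it. Do not force anything: the holder must never be jammed hard against a mount. Leave the holder locked there, let go of it, and leave the small things lying around undisturbed.

Things in the scene. Friction and masses are not known exactly. Their poses are not given: they have to be found in the camera images.
- holder: Stone holder, about 0.28 kg: aluminium dovetail plate 60 (x) x 49 x 8 mm, on it a pale boxwood jaw block 40 (x) x 34 (y) mm, from 8 to 44 mm up, with a green 22 mm square stone sticking out to 64 mm. Origin: centre of the plate's underside, z up, +x the end that goes first into a mount. Grasp the block across its 34 mm, tips 7 mm or more above the plate's top (the lips stand 4 mm above it).
- park: Parking mount on a square dark board, fixed; the holder starts locked here. Origin at its underside; the holder slides along its x, out towards -x. Bed 20 mm above origin. Steel dovetail lips (85 mm wide overall, top 12 mm above bed) from x = -52 to 60 mm, flared mouth to -68 mm. A spring plunger (6 N) holds the plate against the catch; catch down, it pushes the holder 10 to 13 mm out, no farther.
- park_home (a point): Where the locked holder's origin lies in the parking mount (bed level, x = 0 of the mount).
- park_mouth (a point): Point at bed level 86 mm out from park_home along the slide: a holder whose origin has come out to here is clear of the lips and may be lifted. After it has sprung loose, the holder must be drawn to here level and straight; the catch only drags on it with a newton or two.
- park_pad (a point): Centre of the top of the ribbed brass thumb pad (34 x 26 mm) of the parking mount's catch, before the mouth, 1.5 mm below bed level, 89 mm out from park_home. Push it straight down 6 to 8 mm (6 to 12 N; closed fingertips will do) and keep it down half a second until the holder has sprung back. The holder comes nowhere near the pad.
- park_catch (a joint): Parking mount's catch, m: 0 up (nose 5 mm above the bed, locking), grows as it is pressed, stops at 0.008; spring 0.7 N at the top, 2 N at the bottom. The sprung-back plate keeps it down.
- work: Engraving mount on a round dark steel foot 160 mm across, fixed, starts empty. Same slide and axes as the parking mount (mouth to its -x) but its bed is 28 mm above its origin. The plate has about 1 mm play each side between the lips; the flared mouth catches it up to 3 mm off centre. Never more than 16 N on catch, plunger and buffer, 40 N between plate and dovetail.
- work_mouth (a point): Point at bed level 86 mm out from work_home: with its origin here and its x along the mount's x, the plate lies on the bed just short of the lips, ready to slide in along +x. The bed's front edge is at x = -66 mm of the mount.
- work_home (a point): Bed level, x = 0 of the engraving mount. Catch, plunger and buffer sit on an insert set anew each time, not measured: the holder locks with its origin 0 to 24 mm beyond here. Sliding in it rides over the catch (1 to 3 N), presses the plunger (4 to 6 N, over the last 10 mm), then the catch clicks; 1.5 mm on it meets a rubber buffer (6 N per mm): a push rising to 9 to 12 N means home.
- work_catch (a joint): Engraving mount's catch, m: 0 up, 0.003 to 0.006 while the plate holds it down, back at 0 once it has clicked up behind the plate's rear edge.
- pebble: Bystander: brown rubbed pebble, 60 x 26 x 17 mm, origin at its underside.
- paste_pot: Bystander: round red open tin, 48 mm across, 12 mm high.
- graver: Bystander: steel graver wrapped with cord, 134 mm long, 9 mm thick, lying.
- lion: Bystander: small carved lion, 62 mm high, origin at its underside.
- stick: Bystander: reddish square stone stick, 63 x 18 x 18 mm, lying.

How it is judged:
By the outcome, as a careful person would: the job done as asked, in the order asked, and still so for the second after the job is handed in, with the robot touching nothing.
It also fails if it takes over 64 s, if anything falls off the work surface, if the arm or the gripper's body presses on something with over 40 N, if the wrist force passes 120 N, or if a joint passes its speed limit or range.

## Working session

There is one attempt and no reset: what is moved stays moved. The work goes in short steps, Python scripts to look and compute and a tool call to move; the robot and the scene stay as the last step left them, time stands still between calls to the robot, and variables do not carry over. Pictures are saved under pics/ and viewed, and the job is handed in when it is done.

Besides the shell and the picture viewer there is one more tool, called after ">>>" by a JSON object that holds its "api" and its "payload". carry_out: Moves the arm, as the interface text tells. Its arguments: {"type":"object","properties":{"deltas":{"type":"array","items":{"type":"number"}},"newtons":{"type":"number"}},"required":["deltas"]}

```bash
ls; mkdir -p pics
python3 - <<'E'
from workcell import status, grab_frame, calibration
import cv2,json
s=status.observe(); print(s)
for n in("side","top"):
    im=grab_frame(n); cv2.imwrite(f"pics/{n}0.png",im[:,:,::-1]); print(calibration(n))
E
```

```text
pics
{'clock': 0.0, 'qpos': array([-1.34616505,  0.52200167, -0.0363509 ,  1.59997958,  0.02119819,
        1.02109799, -0.11279003]), 'qd': array([ 6.15511021e-05, -2.19538533e-04, -2.80187127e-03,  7.39386997e-05,
        9.28295468e-04, -2.77782967e-04, -2.00903912e-04]), 'joint_efforts': array([ 5.66239905e-04, -9.27106977e+01,  1.97969735e+00, -3.69940495e+01,
        1.78325531e-02,  8.03775445e-03, -4.62528618e-06]), 'position': array([0.18153798, 0.59771563, 0.23074334]), 'tool_rot': array([3.14152785e+00, 1.09983730e-03, 1.27598392e+00]), 'force': array([-0.41092924,  0.0373213 , -0.57114296]), 'moment': array([ 0.00303433, -0.02731459,  0.01859935]), 'grip_width': 0.08515132183941092}
{'fov_y': 52.51789897942665, 'cx': 244.3125255988872, 'cy': 190.64013109857672, 'R': array([[ 0.93619546, -0.35138833, -0.00801835],
       [-0.32036334, -0.84370755, -0.43072601],
       [ 0.14458695,  0.40581252, -0.90244712]]), 't': array([-0.44690923,  0.21738545,  0.88529696])}
{'fov_y': 44.00915425402167, 'cx': 250.60374047783634, 'cy': 195.62980525305338, 'R': array([[ 0.01853163, -0.99981074, -0.00592096],
       [-0.99188493, -0.01763908, -0.12590932],
       [ 0.12578105,  0.00820621, -0.99202409]]), 't': array([0.05123662, 0.47239678, 1.41976837])}
```

View pics/side0.png

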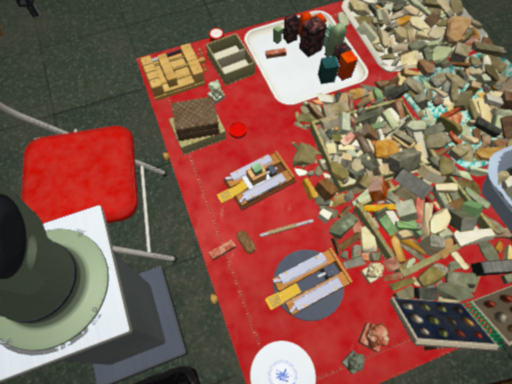

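View pics/top0.png

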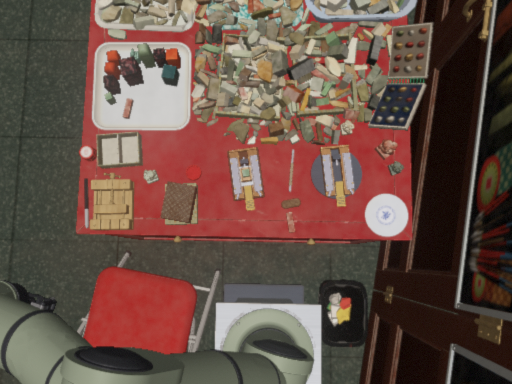

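```bash
cat > h.py <<'E'
import numpy as np,cv2
from workcell import *
from workcell import status, grab_frame, calibration, job, regions_of, mark_of, bot
def cal(n):
    c=calibration(n); f=192/np.tan(np.radians(c['fov_y'])/2); return c,f
def ray(n,xy):
    c,f=cal(n); R=np.array(c['R']);t=np.array(c['t'])
    d=R.T@np.array([(xy[0]-c['cx'])/f,(xy[1]-c['cy'])/f,1]); o=-R.T@t
    return o,d/np.linalg.norm(d)
def atz(n,xy,z):
    o,d=ray(n,xy); return o+d*(z-o[2])/d[2]
def proj(n,X):
    c,f=cal(n); p=np.array(c['R'])@np.array(X)+np.array(c['t']); return np.array([c['cx']+f*p[0]/p[2],c['cy']+f*p[1]/p[2]])
def tri(obs):
    A=np.zeros((3,3));b=np.zeros(3)
    for n,xy in obs:
        o,d=ray(n,xy);P=np.eye(3)-np.outer(d,d);A+=P;b+=P@o
    X=np.linalg.solve(A,b)
    return X,[np.round(proj(n,X)-xy,1) for n,xy in obs]
E
python3 - <<'E'
from h import *
Z=dict(park=0,park_home=.02,park_mouth=.02,park_pad=.0185,holder=.02,work=0,work_mouth=.028,work_home=.028)
for t in ['park','park_home','park_mouth','park_pad','holder','work','work_mouth','work_home','park_catch','work_catch']:
    ob=[]
    for n in('side','top'):
        m=mark_of(n,t)
        for q in m[:2]: print(t,n,np.round(q['xy'],1),round(q['p'],2), np.round(atz(n,q['xy'],Z.get(t,0.02)),4))
        if m: ob.append((n,m[0]['xy']))
    if len(ob)==2: X,r=tri(ob);print('   tri',np.round(X,4),r)
print(status.observe()['clock'])
E
```

```text
park side [255.1 184.7] 0.89 [0.5341 0.0728 0.    ]
park side [310.3 280.5] 0.23 [ 0.5633 -0.1987  0.    ]
park top [244.1 180. ] 0.8 [0.5241 0.0813 0.    ]
   tri [ 0.5324  0.0813 -0.0185] [array([-1.9,  0.6]), array([ 0.2, -1.6])]
park_home side [257.6 176.9] 0.62 [0.544  0.0819 0.02  ]
park_home side [308.5 283.1] 0.5 [ 0.5525 -0.2056  0.02  ]
park_home top [245.2 176.2] 0.97 [0.5329 0.0777 0.02  ]
park_home top [248.  177.8] 0.59 [0.528 0.069 0.02 ]
   tri [0.5364 0.077  0.0303] [array([-2. ,  0.7]), array([ 0.2, -1.7])]
park_mouth side [225.5 194.4] 0.78 [0.4523 0.0647 0.02  ]
park_mouth top [249.5 200.1] 0.95 [0.4588 0.063  0.02  ]
   tri [0.455  0.0629 0.0245] [array([ 1.2, -0.5]), array([0., 1.])]
park_pad side [222.3 195.2] 0.53 [0.4444 0.0662 0.0185]
park_pad top [247.9 199.6] 0.54 [0.4604 0.068  0.0185]
   tri [0.4525 0.0676 0.0171] [array([ 3. , -1.3]), array([0.1, 2.6])]
holder side [254.7 175.1] 0.62 [0.539  0.0892 0.02  ]
holder side [224.1 193.4] 0.49 [0.45   0.0685 0.02  ]
holder top [246.2 175.6] 0.53 [0.5348 0.0746 0.02  ]
holder top [248.4 201.3] 0.26 [0.455  0.06
[... 167 characters left out ...]
[ 0.5473 -0.2119  0.    ]
   tri [ 0.5394 -0.2043  0.0425] [array([ 0.2, -0.1]), array([-0. ,  0.1])]
work_mouth side [271.6 298.7] 0.88 [ 0.4621 -0.2092  0.028 ]
work_mouth top [341.  197.2] 0.55 [ 0.4717 -0.216   0.028 ]
   tri [ 0.4643 -0.2121  0.0495] [array([ 2. , -0.9]), array([0. , 1.6])]
work_home side [308.5 282.9] 0.81 [ 0.551  -0.2063  0.028 ]
work_home top [337.7 172.8] 0.94 [ 0.5471 -0.2063  0.028 ]
   tri [ 0.5487 -0.2064  0.0294] [array([-0.8,  0.2]), array([ 0.1, -0.6])]Traceback (most recent call last):
  File "<stdin>", line 6, in <module>
ValueError: it knows: graver, holder, lion, park, park_home, park_mouth, park_pad, paste_pot, pebble, stick, work, work_home, work_mouth
```

Run:
```python
from h import *
s=cv2.imread('pics/side0.png');t=cv2.imread('pics/top0.png')
def crop(im,x,y,w,h,k): return cv2.resize(im[y:y+h,x:x+w],None,fx=k,fy=k,interpolation=cv2.INTER_CUBIC)
cv2.imwrite('pics/c_park.png',np.hstack([crop(s,210,140,90,75,4.4444),cv2.resize(crop(t,215,140,75,75,5),(333,333))]))
cv2.imwrite('pics/c_work.png',np.hstack([crop(s,260,240,100,85,4),cv2.resize(crop(t,300,140,75,75,5),(340,340))]))
```

```text
(no output)
```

View pics/c_park.png

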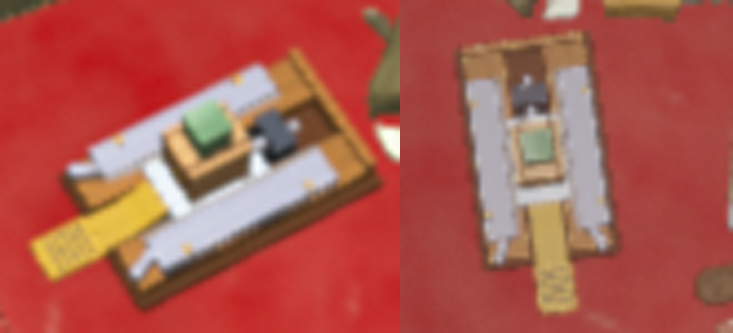

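View pics/c_work.png

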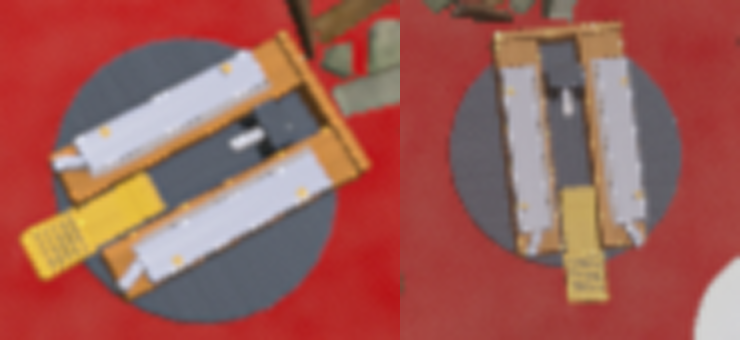

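```bash
cat > fit.py <<'E'
from h import *
from scipy.optimize import minimize
def fit(ims,p0,bed,cams=('side','top'),inner=20,K=4):
    data=[]
    for n in cams:
        b=ims[n][:,:,0].astype(float) # BGR blue
        data.append((n,b))
    def sample(p,full=False):
        # sample mount-plane points; ideal: inside lip=1 , outside=0
        x,y,a=p; tot=0
        c,s=np.cos(a),np.sin(a)
        out=[]
        for n,b in data:
            prof=0
            def val(U,V):
                P=np.stack([x+c*U-s*V,y+s*U+c*V,np.full(U.shape,bed+.012)],-1)
                C,f=cal(n); q=P@np.array(C['R']).T+np.array(C['t'])
                u=C['cx']+f*q[...,0]/q[...,2]; v=C['cy']+f*q[...,1]/q[...,2]
                return cv2.remap(b.astype(np.float32),u.astype(np.float32),v.astype(np.float32),cv2.INTER_LINEAR)
            out.append((n,val))
        return out
    return sample
E
python3 - <<'E'
from fit import *
ims={n:cv2.imread(f'pics/{n}0.png') for n in('side','top')}
# rectified view of lip plane for both
for name,p,bed in(('park',(.536,.077,.17),.02),('work',(.549,-.206,.10),.028)):
    rows=[]
    for n in('side','top'):
        C,f=cal(n)
        U,V=np.meshgrid(np.arange(-.11,.081,.0005),np.arange(.06,-.06,-.0005))
        x,y,a=p;c,s=np.cos(a),np.sin(a)
        P=np.stack([x+c*U-s*V,y+s*U+c*V,np.full(U.shape,bed+.012)],-1)
        q=P@np.array(C['R']).T+np.array(C['t'])
        u=C['cx']+f*q[...,0]/q[...,2]; v=C['cy']+f*q[...,1]/q[...,2]
        im=cv2.remap(ims[n],u.astype(np.float32),v.astype(np.float32),cv2.INTER_CUBIC)
        im=cv2.resize(im,None,fx=2,fy=1.2) if 0 else im
        # draw nominal
        def px(X,Y): return int(round((X+.11)/.0005)),int(round((.06-Y)/.0005))
        cv2.rectangle(im,px(-.052,.0425),px(.06,-.0425),(0,255,0),1)
        cv2.drawMarker(im,px(0,0),(255,0,255),cv2.MARKER_CROSS,10)
        rows.append(im)
    cv2.imwrite(f'pics/rect_{name}.png',np.hstack(rows))
E
```

```text
(no output)
```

View pics/rect_park.png

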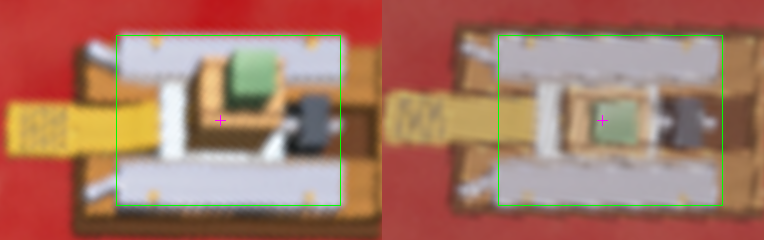

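View pics/rect_work.png

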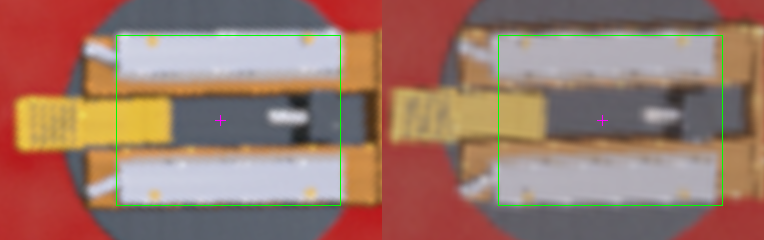

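```bash
cat > edge.py <<'E'
from h import *
def sampler(im,n,p,z):
    C,f=cal(n); x,y,a=p;c,s=np.cos(a),np.sin(a)
    def val(U,V):
        U,V=np.broadcast_arrays(U,V)
        P=np.stack([x+c*U-s*V,y+s*U+c*V,np.full(U.shape,z)],-1)
        q=P@np.array(C['R']).T+np.array(C['t'])
        u=C['cx']+f*q[...,0]/q[...,2]; v=C['cy']+f*q[...,1]/q[...,2]
        return cv2.remap(im,u.astype(np.float32),v.astype(np.float32),cv2.INTER_CUBIC).astype(float)
    return val
def cross(pr,ax):  # half-level crossing hi(start)->lo(end)
    hi=np.median(pr[:6]);lo=pr.min(); h=(hi+lo)/2
    i=np.argmax(pr<h); return ax[i-1]+(pr[i-1]-h)/(pr[i-1]-pr[i])*(ax[i]-ax[i-1])
def refine(im,n,p,bed):
    z=bed+.012
    for it in range(4):
        v=sampler(im[:,:,0].copy(),n,p,z)
        us=np.arange(-.04,.05,.002); E={}
        for sg in(1,-1):
            r=np.arange(.034,.053,.0003)
            E[sg]=np.array([cross(v(np.full(r.shape,u),sg*r),r)*sg for u in us])
        cs=[]
        for sg in(1,-1):
            for w in np.arange(.026,.039,.002):
                r=np.arange(.05,.07,.0003); cs.append(cross(v(r,np.full(r.shape,sg*w)),r))
        mid=(E[1]+E[-1])/2; k,m=np.polyfit(us,mid,1)
        dx=np.median(cs)-.06; wid=np.median(E[1]-E[-1])
        x,y,a=p; c,s=np.cos(a),np.sin(a)
        p=(x+c*dx-s*m,y+s*dx+c*m,a+k)
    return p,wid,np.std(mid-np.polyval([k,m],us)),np.std(cs)
E
python3 - <<'E'
from edge import *
for name,p,bed in(('park',(.536,.077,.17),.02),('work',(.549,-.206,.10),.028)):
    for n in('side','top'):
        r=refine(cv2.imread(f'pics/{n}0.png'),n,p,bed); print(name,n,np.round(r[0],4),np.round(r[1:],4))
E
```

```text
park side [[0.5382]
 [0.0767]
 [0.1577]] [0.0871 0.0006 0.0002]
park top [[0.5343]
 [0.0762]
 [0.1553]] [0.0857 0.0004 0.0004]
work side [[ 0.5506]
 [-0.2043]
 [ 0.1137]] [0.0852 0.0005 0.0002]
work top [[ 0.5454]
 [-0.2048]
 [ 0.1122]] [0.0854 0.0005 0.0003]
```

```bash
cat > plan.py <<'E'
from h import *
PARK=np.array([.5362,.0765,.1565]); WORK=np.array([.548,-.2045,.113])
def mpt(m,u,v=0):
    c,s=np.cos(m[2]),np.sin(m[2]); return np.array([m[0]+c*u-s*v,m[1]+s*u+c*v])
def plan(xyz,yaw,n=None,g=None,per=.035):
    s=status.observe(); p=s['position'];y0=s['tool_rot'][2]; R=cv2.Rodrigues(np.zeros(3))[0]
    d=np.array(xyz)-p; dy=(yaw-y0+np.pi)%(2*np.pi)-np.pi
    n=n or int(np.ceil(max(np.linalg.norm(d)/per,abs(np.degrees(dy))/6)))
    rows=[];y=y0
    for i in range(n):
        w=d/n; rows.append([round(100*(w[0]*np.cos(y)+w[1]*np.sin(y)),2),round(100*(w[0]*np.sin(y)-w[1]*np.cos(y)),2),round(-100*w[2],2),round(-np.degrees(dy)/n,2)]); y+=dy/n
    print('clock',s['clock'],'pos',np.round(p,4),'rot',np.round(s['tool_rot'],4),'F',np.round(s['force'],2),'grip',round(s['grip_width'],4)); print(n); [print(r) for r in rows]
def st():
    s=status.observe();print('clock',s['clock'],'pos',np.round(s['position'],4),'rot',np.round(s['tool_rot'],4),'F',np.round(s['force'],2),'M',np.round(s['moment'],2),'grip',round(s['grip_width'],4),'q',np.round(s['qpos'],2))
E
python3 - <<'E'
from plan import *
pp=mpt(PARK,-.089); print(pp); plan([*pp,.08],PARK[2]+np.pi/2,20)
E
```

```text
[0.44828768 0.06262829]
clock 0.9 pos [0.1816 0.598  0.2313] rot [3.1416 0.     1.2759] F [ 0.29 -0.13  0.25] grip 0.0851
20
[np.float64(-2.17), np.float64(2.05), np.float64(0.76), np.float64(-1.29)]
[np.float64(-2.22), np.float64(2.0), np.float64(0.76), np.float64(-1.29)]
[np.float64(-2.26), np.float64(1.95), np.float64(0.76), np.float64(-1.29)]
[np.float64(-2.31), np.float64(1.9), np.float64(0.76), np.float64(-1.29)]
[np.float64(-2.35), np.float64(1.85), np.float64(0.76), np.float64(-1.29)]
[np.float64(-2.39), np.float64(1.8), np.float64(0.76), np.float64(-1.29)]
[np.float64(-2.43), np.float64(1.74), np.float64(0.76), np.float64(-1.29)]
[np.float64(-2.47), np.float64(1.69), np.float64(0.76), np.float64(-1.29)]
[np.float64(-2.51), np.float64(1.63), np.float64(0.76), np.float64(-1.29)]
[np.float64(-2.54), np.float64(1.57), np.float64(0.76), np.float64(-1.29)]
[np.float64(-2.58), np.float64(1.52), np.float64(0.76), np.float64(-1.29)]
[np.float64(-2.61), np.float64(1.46), np.float64(0.76), np.float64(-1.29)]
[np.float64(-2.64), np.float64(1.4), np.float64(0.76), np.float64(-1.29)]
[np.float64(-2.67), np.float64(1.34), np.float64(0.76), np.float64(-1.29)]
[np.float64(-2.7), np.float64(1.28), np.float64(0.76), np.float64(-1.29)]
[np.float64(-2.73), np.float64(1.22), np.float64(0.76), np.float64(-1.29)]
[np.float64(-2.76), np.float64(1.15), np.float64(0.76), np.float64(-1.29)]
[np.float64(-2.78), np.float64(1.09), np.float64(0.76), np.float64(-1.29)]
[np.float64(-2.81), np.float64(1.03), np.float64(0.76), np.float64(-1.29)]
[np.float64(-2.83), np.float64(0.96), np.float64(0.76), np.float64(-1.29)]
```

>>> {"api": "carry_out", "payload": {"deltas": [-1,-2.2,2.05,0.2,-1.3,-1,-2.2,2.0,0.2,-1.3,-1,-2.25,1.95,0.2,-1.3,-1,-2.3,1.9,0.2,-1.3,-1,-2.35,1.85,0.2,-1.3,-1,-2.4,1.8,0.2,-1.3,-1,-2.4,1.75,0.2,-1.3,-1,-2.45,1.7,0.2,-1.3,-1,-2.5,1.6,0.2,-1.3,-1,-2.55,1.55,0.2,-1.3,-1,-2.6,1.5,0.2,-1.3,-1,-2.6,1.45,0.2,-1.3,-1,-2.65,1.4,0.2,-1.3,-1,-2.65,1.35,0.2,-1.3,-1,-2.7,1.3,0.2,-1.3,-1,-2.75,1.2,0.2,-1.3,-1,-2.75,1.15,0.2,-1.3,-1,-2.8,1.1,0.2,-1.3,-1,-2.8,1.0,0.2,-1.3,-1,-2.8,0.95,0.2,-1.2], "newtons": 20}}

```text
clock: 2.57
position: [0.4488, 0.0624, 0.1914]
tool_rot: [3.141, -0.0, 1.729]
force: [1.1, 0.3, 0.0]
grip_width: -0.0001
```

Run:
```python
from plan import *
pp=mpt(PARK,-.089); print(pp); plan([*pp,.03],PARK[2]+np.pi/2,8);st()
```

```text
[0.44828768 0.06262829]
clock 2.5667 pos [0.4488 0.0624 0.1914] rot [ 3.1411 -0.      1.7291] F [1.07 0.33 0.04] grip -0.0001
8
[np.float64(0.0), np.float64(-0.01), np.float64(2.02), np.float64(0.01)]
[np.float64(0.0), np.float64(-0.01), np.float64(2.02), np.float64(0.01)]
[np.float64(0.0), np.float64(-0.01), np.float64(2.02), np.float64(0.01)]
[np.float64(0.0), np.float64(-0.01), np.float64(2.02), np.float64(0.01)]
[np.float64(0.0), np.float64(-0.01), np.float64(2.02), np.float64(0.01)]
[np.float64(0.0), np.float64(-0.01), np.float64(2.02), np.float64(0.01)]
[np.float64(0.0), np.float64(-0.01), np.float64(2.02), np.float64(0.01)]
[np.float64(0.0), np.float64(-0.01), np.float64(2.02), np.float64(0.01)]
clock 2.5667 pos [0.4488 0.0624 0.1914] rot [ 3.1411 -0.      1.7291] F [1.07 0.33 0.04] M [ 0.04 -0.06 -0.  ] grip -0.0001 q [-0.32  0.31  0.06  2.08 -0.03  0.75  1.49]
```

>>> {"api": "carry_out", "payload": {"deltas": [-1,0,0,2,0,-1,0,0,2,0,-1,0,0,2,0,-1,0,0,2,0,-1,0,0,2,0,-1,0,0,2,0,-1,0,0,2,0,-1,0,0,1.6,0,-1,0,0,0.6,0,-1,0,0,0,0,-1,0,0,0,0]}}

```text
clock: 3.48
position: [0.4484, 0.0638, 0.0297]
tool_rot: [-3.142, 0.0, 1.728]
force: [-0.1, -0.6, -0.1]
grip_width: -0.0002
```

```bash
cat > pic.py <<'E'
from plan import *
import sys
def rect(tag,p,bed,z=None):
    rows=[]
    for n in('side','top'):
        im=grab_frame(n); cv2.imwrite(f'pics/{n}_{tag}.png',im[:,:,::-1])
        U,V=np.meshgrid(np.arange(-.13,.081,.00055),np.arange(.07,-.07,-.00055))
        from edge import sampler
        C,f=cal(n); x,y,a=p;c,s=np.cos(a),np.sin(a)
        P=np.stack([x+c*U-s*V,y+s*U+c*V,np.full(U.shape,bed+.012 if z is None else z)],-1)
        q=P@np.array(C['R']).T+np.array(C['t'])
        u=C['cx']+f*q[...,0]/q[...,2]; v=C['cy']+f*q[...,1]/q[...,2]
        rows.append(cv2.remap(im[:,:,::-1].copy(),u.astype(np.float32),v.astype(np.float32),cv2.INTER_CUBIC))
    cv2.imwrite(f'pics/r_{tag}.png',np.hstack(rows)); st()
E
python3 -c "
from pic import *
rect('a',PARK,.02)"
```

```text
clock 3.5833 pos [0.4488 0.064  0.0302] rot [ 3.1402e+00 -1.0000e-04  1.7280e+00] F [-0.32 -0.7   0.18] M [0.01 0.04 0.03] grip -0.0002 q [-0.29  0.61  0.03  2.18 -0.05  0.35  1.5 ]
```

View pics/r_a.png

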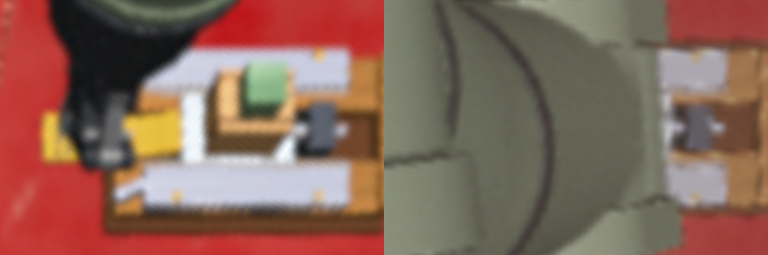

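Run:
```python
from plan import *
im=cv2.imread('pics/side_a.png')
k=8;x0,y0=190,165
c=cv2.resize(im[y0:y0+55,x0:x0+75],None,fx=k,fy=k,interpolation=cv2.INTER_CUBIC)
def dot(X,col):
    q=(proj('side',X)-[x0,y0]+.5)*k; cv2.drawMarker(c,tuple(int(a) for a in q),col,cv2.MARKER_CROSS,12,1); print(q/k+[x0,y0])
s=status.observe()['position']
dot(s,(0,255,0)); dot([*mpt(PARK,-.089),.0185],(255,0,0))
for u in(-.013,.013):
    for v in (-.017,.017): dot([*mpt(PARK,-.089+u,v),.0185],(255,255,255))
cv2.imwrite('pics/tip.png',c)
```

```text
[224.52245964 193.85791461]
[224.76970444 196.40137036]
[223.37732821 204.2960795 ]
[216.88654462 193.35033106]
[232.71480954 199.47638449]
[226.13587051 188.65527166]
```

View pics/tip.png

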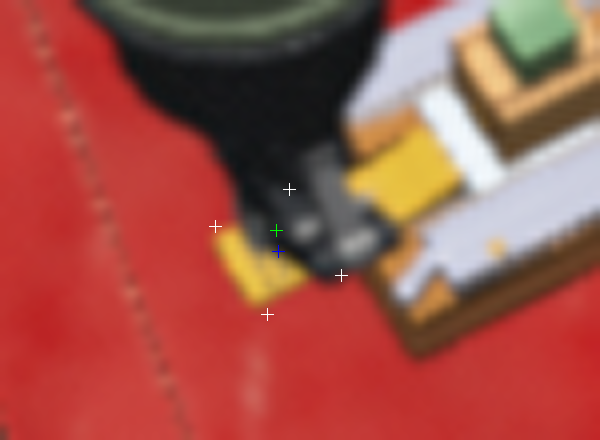

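Run:
```python
from plan import *
im=cv2.imread('pics/side_a.png')
k=6;x0,y0=160,110
c=cv2.resize(im[y0:y0+95,x0:x0+130],None,fx=k,fy=k,interpolation=cv2.INTER_CUBIC)
def px(X): return tuple(int(a) for a in (proj('side',X)-[x0,y0]+.5)*k)
s=status.observe()['position']
for h in np.arange(0,.2,.02): cv2.circle(c,px(s+[0,0,h]),3,(0,255,0),-1)
a=PARK[2];ux=np.array([np.cos(a),np.sin(a),0]);uy=np.array([-np.sin(a),np.cos(a),0])
for h,w,d in((0,.011,.01),(.019,.011,.012),(.073,.038,.0425)):
    q=[px(s+[0,0,h]+ux*i*w+uy*j*d) for i,j in((1,1),(1,-1),(-1,-1),(-1,1))]
    cv2.polylines(c,[np.array(q)],True,(255,255,255),1)
cv2.imwrite('pics/tip2.png',c); print([-np.array(calibration(n)['R']).T@calibration(n)['t'] for n in('side','top')])
```

```text
[array([ 0.36003433, -0.33289353,  0.88898378]), array([0.2890338 , 0.04790864, 1.46822695])]
```

View pics/tip2.png

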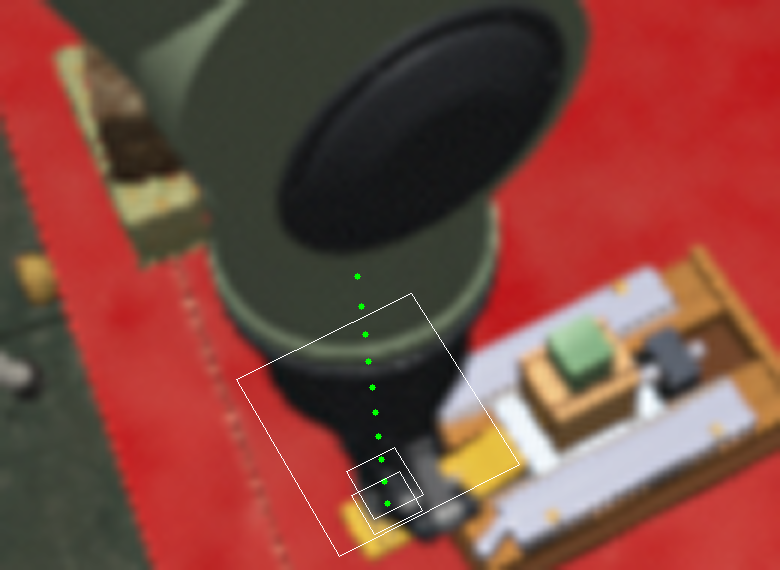

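>>> {"api": "carry_out", "payload": {"deltas": [-1,0,0,-2,0,-1,0,0,-3,0,1,0,0,-3,0,1,0,0,-2,0,1,0,0,0,0,1,0,0,0,0,1,0,0,0,0]}}

```text
clock: 4.17
position: [0.4482, 0.0639, 0.1296]
tool_rot: [3.141, -0.0, 1.728]
force: [-0.1, -0.0, -0.9]
grip_width: 0.0605
```

Run:
```python
from plan import *
im=grab_frame('side')[:,:,::-1].copy(); 
k=6;x0,y0=160,100
c=cv2.resize(im[y0:y0+95,x0:x0+130],None,fx=k,fy=k,interpolation=cv2.INTER_CUBIC)
def px(X): return tuple(int(a) for a in (proj('side',X)-[x0,y0]+.5)*k)
st()
s=status.observe()['position']
for h in np.arange(0,.1,.02): cv2.circle(c,px(s+[0,0,h]),3,(0,255,0),-1)
a=PARK[2];ux=np.array([np.cos(a),np.sin(a),0]);uy=np.array([-np.sin(a),np.cos(a),0])
for h,w,d in((.013,.011,.0425),(.013,.011,.057)):
    q=[px(s+[0,0,h]+ux*i*w+uy*j*d) for i,j in((1,1),(1,-1),(-1,-1),(-1,1))]
    cv2.polylines(c,[np.array(q)],True,(255,255,255),1)
cv2.imwrite('pics/tip3.png',c)
```

```text
clock 4.2167 pos [0.448  0.0638 0.1291] rot [-3.1413  0.      1.7281] F [ 0.36 -0.98 -1.3 ] M [-0.    0.01 -0.03] grip 0.0679 q [-0.31  0.41  0.05  2.14 -0.04  0.59  1.49]
```

View pics/tip3.png

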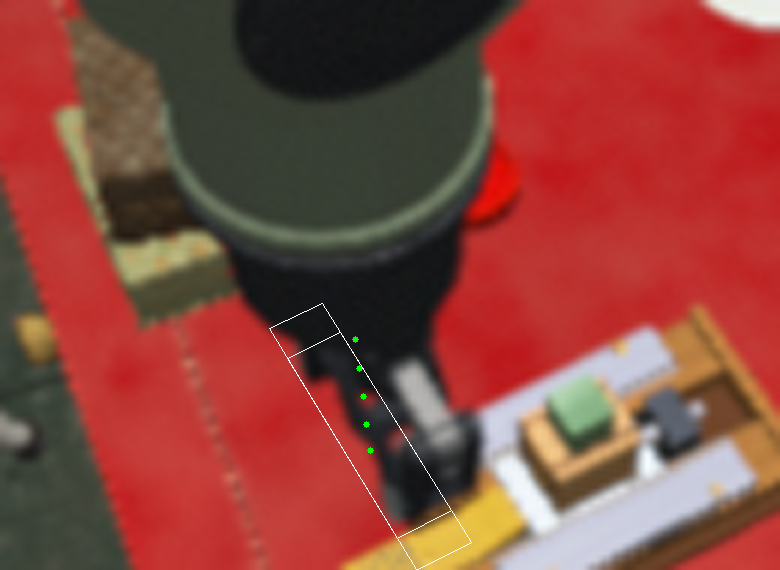

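>>> {"api": "carry_out", "payload": {"deltas": [1,0,0,0,0,1,0,0,0,0,1,0,0,0,0]}}

```text
clock: 4.47
position: [0.448, 0.0638, 0.1288]
tool_rot: [-3.141, 0.0, 1.728]
force: [0.1, -0.2, -0.6]
grip_width: 0.0856
```

Run:
```python
from plan import *
im=grab_frame('side')[:,:,::-1].copy(); 
k=8;x0,y0=190,130
c=cv2.resize(im[y0:y0+70,x0:x0+80],None,fx=k,fy=k,interpolation=cv2.INTER_CUBIC)
def px(X): return tuple(int(a) for a in (proj('side',X)-[x0,y0]+.5)*k)
st()
s=status.observe()['position']
for h in np.arange(0,.1,.02): cv2.circle(c,px(s+[0,0,h]),3,(0,255,0),-1)
a=PARK[2];ux=np.array([np.cos(a),np.sin(a),0]);uy=np.array([-np.sin(a),np.cos(a),0])
for h in(.013,.05):
  for d in(.0425,-.0425):
    q=[px(s+[0,0,h]+ux*i*.011+uy*(d+np.sign(d)*j)) for i,j in((1,0),(1,.0145),(-1,.0145),(-1,0))]
    cv2.polylines(c,[np.array(q)],True,(255,255,255),1)
cv2.imwrite('pics/tip4.png',c)
```

```text
clock 4.5167 pos [0.4481 0.0638 0.1289] rot [-3.1408e+00  1.0000e-04  1.7280e+00] F [0.64 0.51 0.06] M [ 0.    0.04 -0.04] grip 0.0857 q [-0.31  0.42  0.05  2.13 -0.04  0.59  1.49]
```

View pics/tip4.png

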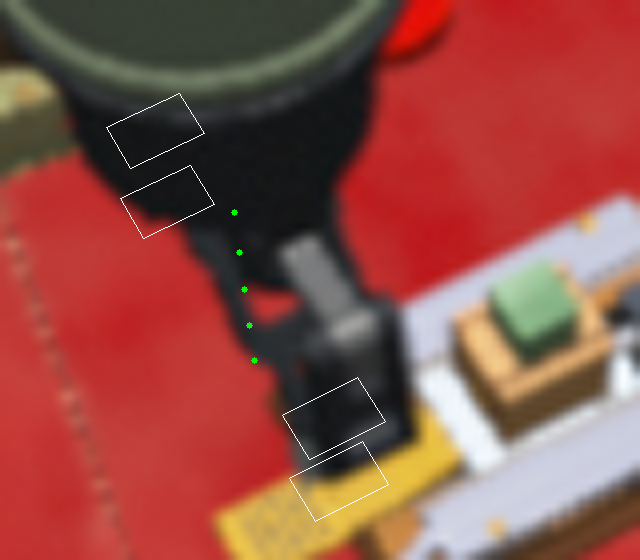

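>>> {"api": "carry_out", "payload": {"deltas": [-1,0,0,0,0,-1,0,-0.15,2,0,-1,0,-0.15,3,0,-1,0,0,3,0,-1,0,0,2,0,-1,0,0,0,0,-1,0,0,0,0,-1,0,0,0,0,-1,0,0,0.5,0,-1,0,0,0.25,0,-1,0,0,0.25,0,-1,0,0,0,0]}}

```text
clock: 5.52
position: [0.4453, 0.0634, 0.0193]
tool_rot: [3.141, -0.0, 1.728]
force: [0.4, -0.0, -0.1]
grip_width: 0.0002
```

```bash
python3 -c "
from plan import *
st()"
```

```text
clock 5.5167 pos [0.4453 0.0634 0.0193] rot [ 3.1414 -0.      1.728 ] F [ 0.4  -0.02 -0.12] M [0.01 0.02 0.03] grip 0.0002 q [-0.29  0.64  0.03  2.19 -0.05  0.32  1.5 ]
```

>>> {"api": "carry_out", "payload": {"deltas": [-1,0,0,0.2,0,-1,0,0,0.2,0,-1,0,0,0,0]}}

```text
clock: 5.77
position: [0.4453, 0.0634, 0.0151]
tool_rot: [3.142, 0.0, 1.728]
force: [0.2, 0.2, 0.1]
grip_width: -0.0001
```

```bash
python3 -c "
from plan import *
st()"
```

```text
clock 5.7667 pos [0.4453 0.0634 0.0151] rot [3.1415 0.     1.728 ] F [0.16 0.21 0.08] M [-0.03 -0.   -0.01] grip -0.0001 q [-0.29  0.65  0.02  2.19 -0.05  0.31  1.5 ]
```

Run:
```python
from plan import *
im=grab_frame('side')[:,:,::-1].copy(); cv2.imwrite('pics/side_b.png',im)
k=8;x0,y0=200,150
c=cv2.resize(im[y0:y0+65,x0:x0+95],None,fx=k,fy=k,interpolation=cv2.INTER_CUBIC)
def px(X): return tuple(int(a) for a in (proj('side',X)-[x0,y0]+.5)*k)
st()
s=status.observe()['position']
for h in np.arange(0,.1,.02): cv2.circle(c,px(s+[0,0,h]),3,(0,255,0),-1)
cv2.imwrite('pics/tip5.png',c)
```

```text
clock 5.8167 pos [0.4453 0.0634 0.0152] rot [-3.1415  0.      1.728 ] F [0.12 0.21 0.37] M [0.03 0.   0.  ] grip -0.0001 q [-0.29  0.65  0.02  2.19 -0.05  0.31  1.5 ]
```

View pics/tip5.png

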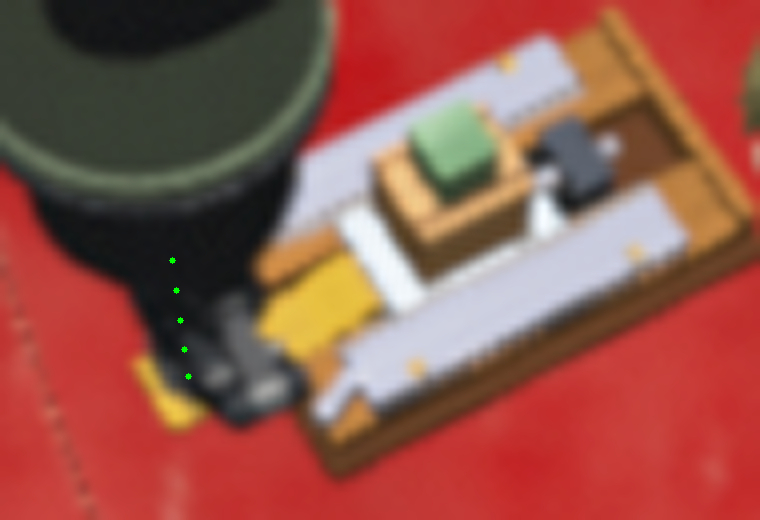

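>>> {"api": "carry_out", "payload": {"deltas": [-1,0,0,0.2,0,-1,0,0,0.15,0,-1,0,0,0,0,-1,0,0,0,0]}}

```text
clock: 6.15
position: [0.4453, 0.0634, 0.0117]
tool_rot: [-3.142, 0.0, 1.728]
force: [0.8, 0.3, 0.7]
grip_width: -0.0002
```

```bash
python3 -c "
from plan import *
st()"
```

```text
clock 6.15 pos [0.4453 0.0634 0.0117] rot [-3.1416  0.      1.728 ] F [0.81 0.34 0.71] M [ 0.   -0.02 -0.01] grip -0.0002 q [-0.29  0.65  0.02  2.19 -0.05  0.3   1.5 ]
```

>>> {"api": "carry_out", "payload": {"deltas": [-1,0,0,0.1,0,-1,0,0,0.1,0,-1,0,0,0,0]}}

```text
clock: 6.4
position: [0.4452, 0.0634, 0.0098]
tool_rot: [-3.142, 0.0, 1.728]
force: [-1.6, -0.9, 10.7]
grip_width: 0.0003
```

Run:
```python
from plan import *
st();im=grab_frame('side')[:,:,::-1].copy(); st()
k=8;x0,y0=200,150
cv2.imwrite('pics/tip6.png',cv2.resize(im[y0:y0+65,x0:x0+95],None,fx=k,fy=k,interpolation=cv2.INTER_CUBIC))
```

```text
clock 6.4 pos [0.4452 0.0634 0.0098] rot [-3.1415  0.      1.728 ] F [-1.63 -0.86 10.68] M [-0.04  0.29 -0.05] grip 0.0003 q [-0.29  0.66  0.02  2.19 -0.05  0.29  1.5 ]
clock 6.45 pos [0.4452 0.0634 0.0099] rot [ 3.1416 -0.      1.728 ] F [-1.75  0.45  9.15] M [-0.02  0.3  -0.01] grip -0.0006 q [-0.29  0.66  0.02  2.19 -0.05  0.29  1.5 ]
```

View pics/tip6.png

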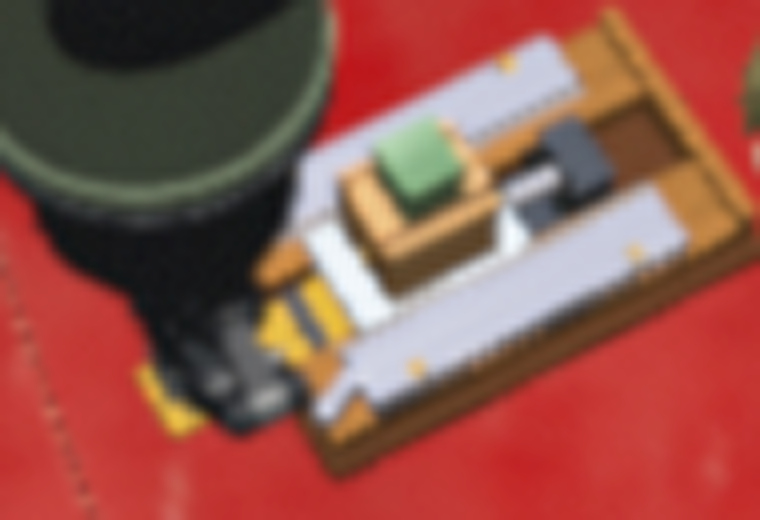

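>>> {"api": "carry_out", "payload": {"deltas": [-1,0,0,0,0,-1,0,0,0,0,-1,0,0,0,0,-1,0,0,0,0,-1,0,0,0,0,-1,0,0,-0.5,0,-1,0,0,-1.5,0,-1,0,0,-3,0,1,0,0,-3.5,0,1,0,0,-3,0,1,0,0,-0.5,0,1,0,0,0,0,1,0,0,0,0,1,0,0,0,0]}}

```text
clock: 7.62
position: [0.4447, 0.0633, 0.1289]
tool_rot: [-3.14, 0.0, 1.728]
force: [-1.0, 0.5, 0.4]
grip_width: 0.0724
```

Run:
```python
from plan import *
plan([*mpt(PARK,-.0115),.13],PARK[2]+np.pi/2,5)
```

```text
clock 7.6167 pos [0.4447 0.0633 0.1289] rot [-3.1400e+00  2.0000e-04  1.7282e+00] F [-1.    0.49  0.36] grip 0.0724
5
[np.float64(-0.03), np.float64(1.62), np.float64(-0.02), np.float64(0.01)]
[np.float64(-0.03), np.float64(1.62), np.float64(-0.02), np.float64(0.01)]
[np.float64(-0.02), np.float64(1.62), np.float64(-0.02), np.float64(0.01)]
[np.float64(-0.02), np.float64(1.62), np.float64(-0.02), np.float64(0.01)]
[np.float64(-0.02), np.float64(1.62), np.float64(-0.02), np.float64(0.01)]
```

>>> {"api": "carry_out", "payload": {"deltas": [1,-0.1,1.5,0,0,1,0,2.2,0,0,1,0,2.2,0,0,1,0,1.6,0,0,1,0,0.6,0,0,1,0,0,0,0,1,0,0,1.5,0,1,0,0,2.5,0,1,0,0,2,0,1,0,0,1,0,1,0,0,0,0,1,0,0,0,0]}}

```text
clock: 8.62
position: [0.5248, 0.0749, 0.0598]
tool_rot: [-3.14, 0.0, 1.728]
force: [0.6, -0.4, 0.5]
grip_width: 0.0855
```

Run:
```python
from plan import *
im=grab_frame('side')[:,:,::-1].copy(); 
k=8;x0,y0=205,140
c=cv2.resize(im[y0:y0+72,x0:x0+95],None,fx=k,fy=k,interpolation=cv2.INTER_CUBIC)
plan([*mpt(PARK,-.0115),.038],PARK[2]+np.pi/2,2)
cv2.imwrite('pics/g1.png',c)
```

```text
clock 8.6667 pos [0.5254 0.075  0.0604] rot [3.1415e+00 1.0000e-04 1.7279e+00] F [0.02 1.02 0.46] grip 0.0856
2
[np.float64(-0.01), np.float64(-0.03), np.float64(1.12), np.float64(0.02)]
[np.float64(-0.01), np.float64(-0.03), np.float64(1.12), np.float64(0.02)]
```

View pics/g1.png

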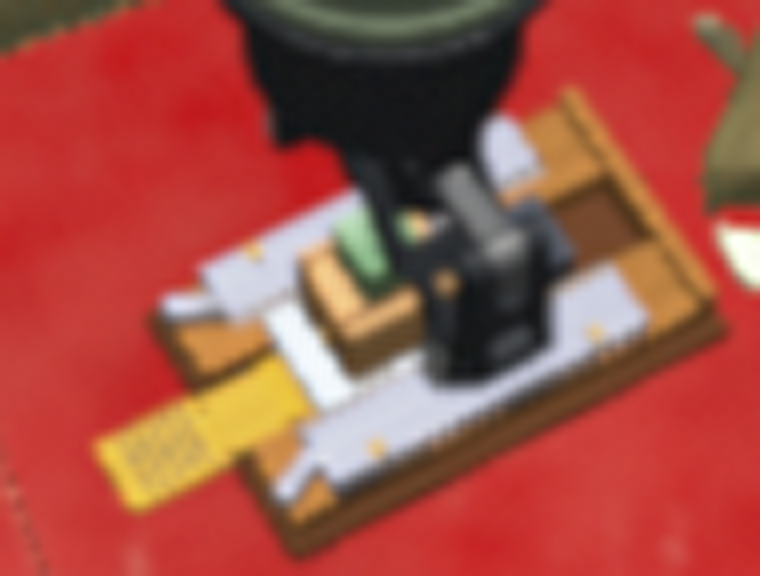

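Run:
```python
from plan import *
s=status.observe()['position'];c,sn=np.cos(PARK[2]),np.sin(PARK[2])
def uv(X): d=X[:2]-s[:2]; return np.round([c*d[0]+sn*d[1],-sn*d[0]+c*d[1]],4)
for q in((435,385),(548,345),(490,368)):
    for z in(.06,.073,.085): print(q,z,uv(atz('side',[205+q[0]/8-.5,140+q[1]/8-.5],z)))
```

```text
(435, 385) 0.06 [-0.0037 -0.0399]
(435, 385) 0.073 [-0.0072 -0.0452]
(435, 385) 0.085 [-0.0105 -0.05  ]
(548, 345) 0.06 [ 0.0322 -0.0451]
(548, 345) 0.073 [ 0.0281 -0.0503]
(548, 345) 0.085 [ 0.0244 -0.0552]
(490, 368) 0.06 [ 0.0133 -0.0431]
(490, 368) 0.073 [ 0.0095 -0.0484]
(490, 368) 0.085 [ 0.006  -0.0532]
```

>>> {"api": "carry_out", "payload": {"deltas": [1,0,-0.4,0.6,0,1,0,-0.1,1.0,0,1,0,0,0.6,0,0,0,0,0,0,0,0,0,0,0,-0.05,0,0,0,0,-0.05,0,0,0,0,-0.05,0,0,0,0,-0.05,0,0,0,0], "newtons": 20}}

```text
clock: 9.42
position: [0.5206, 0.0743, 0.038]
tool_rot: [3.141, -0.0, 1.728]
force: [-0.0, 1.2, -0.6]
grip_width: 0.0406
```

Run:
```python
from plan import *
im=grab_frame('side')[:,:,::-1].copy(); 
k=8;x0,y0=205,140
c=cv2.resize(im[y0:y0+72,x0:x0+95],None,fx=k,fy=k,interpolation=cv2.INTER_CUBIC)
st()
cv2.imwrite('pics/g2.png',c)
```

```text
clock 9.4667 pos [0.5206 0.0743 0.038 ] rot [ 3.1413 -0.      1.7279] F [0.74 0.04 0.04] M [0.   0.03 0.01] grip 0.0404 q [-0.28  0.66  0.04  1.99 -0.05  0.48  1.52]
```

View pics/g2.png

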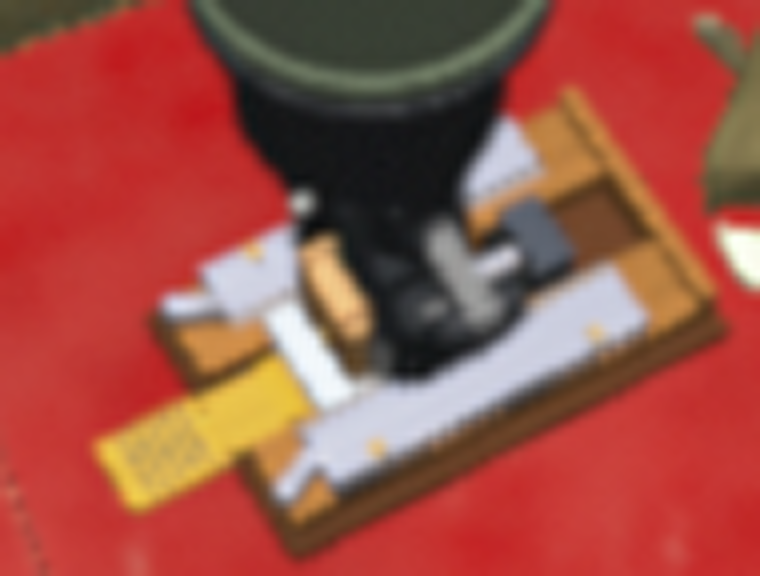

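>>> {"api": "carry_out", "payload": {"deltas": [-0.12,0,0,0,0,-0.14,0,0,0,0,-0.16,0,0,0,0,-0.16,0,0,0,0,-0.16,0,0,0,0]}}

```text
clock: 9.88
position: [0.5205, 0.0743, 0.0378]
tool_rot: [3.142, 0.0, 1.728]
force: [-0.4, 0.1, 0.2]
grip_width: 0.0358
```

```bash
python3 -c "
from plan import *
st()"
```

```text
clock 9.8833 pos [0.5205 0.0743 0.0378] rot [3.1416 0.     1.728 ] F [-0.35  0.06  0.19] M [-0.   -0.   -0.02] grip 0.0358 q [-0.28  0.66  0.04  1.99 -0.05  0.48  1.52]
```

>>> {"api": "carry_out", "payload": {"deltas": [-0.2,0,0,0,0,-0.25,0,0,0,0,-0.4,0,0,0,0,-0.6,0,0,0,0,-1,0,0,0,0,-1,0,0,0,0], "newtons": 25}}

```text
clock: 10.38
position: [0.5206, 0.0743, 0.0379]
tool_rot: [3.141, -0.0, 1.728]
force: [-0.6, 0.2, 5.7]
grip_width: 0.0336
```

```bash
python3 -c "
from plan import *
st()"
```

```text
clock 10.3833 pos [0.5206 0.0743 0.0379] rot [ 3.1414 -0.      1.728 ] F [-0.57  0.22  5.65] M [-0.01  0.23  0.01] grip 0.0336 q [-0.28  0.66  0.04  1.99 -0.05  0.48  1.52]
```

>>> {"api": "carry_out", "payload": {"deltas": [-1,0,0,-0.03,0,-1,0,0,0,0], "newtons": 45}}

```text
clock: 10.55
position: [0.5204, 0.0743, 0.038]
tool_rot: [-3.141, 0.0, 1.728]
force: [0.3, -0.1, -0.8]
grip_width: 0.0333
```

```bash
python3 -c "
from plan import *
st()"
```

```text
clock 10.55 pos [0.5204 0.0743 0.038 ] rot [-3.1415  0.      1.7281] F [ 0.28 -0.1  -0.85] M [ 0.   -0.03  0.01] grip 0.0333 q [-0.28  0.66  0.04  1.99 -0.05  0.48  1.52]
```

>>> {"api": "carry_out", "payload": {"deltas": [-1,0,-0.3,0,0,-1,0,-0.6,0,0,-1,0,-0.6,0,0,-1,0,-0.5,0,0,-1,0,0,0,0]}}

```text
clock: 10.97
position: [0.4993, 0.0709, 0.0381]
tool_rot: [-3.14, 0.0, 1.728]
force: [0.8, -0.6, -1.1]
grip_width: 0.0332
```

```bash
python3 -c "
from plan import *
st()"
```

```text
clock 10.9667 pos [0.4993 0.0709 0.0381] rot [-3.1404e+00  1.0000e-04  1.7280e+00] F [ 0.77 -0.58 -1.15] M [ 0.01  0.04 -0.03] grip 0.0332 q [-0.29  0.64  0.04  2.05 -0.05  0.45  1.52]
```

>>> {"api": "carry_out", "payload": {"deltas": [-1,0,-0.6,0,0,-1,0,-0.8,0,0,-1,0,-0.8,0,0,-1,0,-0.8,0,0,-1,0,-0.8,0,0,-1,0,-0.8,0,0,-1,0,-0.8,0,0,-1,0,-0.6,0,0,-1,0,0,0,0,-1,0,0,0,0]}}

```text
clock: 11.8
position: [0.4415, 0.0618, 0.0382]
tool_rot: [3.141, -0.0, 1.728]
force: [1.0, -0.1, -2.5]
grip_width: 0.033
```

Run:
```python
from plan import *
im=grab_frame('side')[:,:,::-1].copy(); 
k=8;x0,y0=195,140
c=cv2.resize(im[y0:y0+72,x0:x0+95],None,fx=k,fy=k,interpolation=cv2.INTER_CUBIC)
st()
cv2.imwrite('pics/g3.png',c)
```

```text
clock 11.85 pos [0.4418 0.0619 0.0382] rot [ 3.1411 -0.      1.728 ] F [-0.58  0.28 -2.95] M [-0.05  0.01  0.03] grip 0.0337 q [-0.3   0.59  0.03  2.2  -0.05  0.35  1.51]
```

View pics/g3.png

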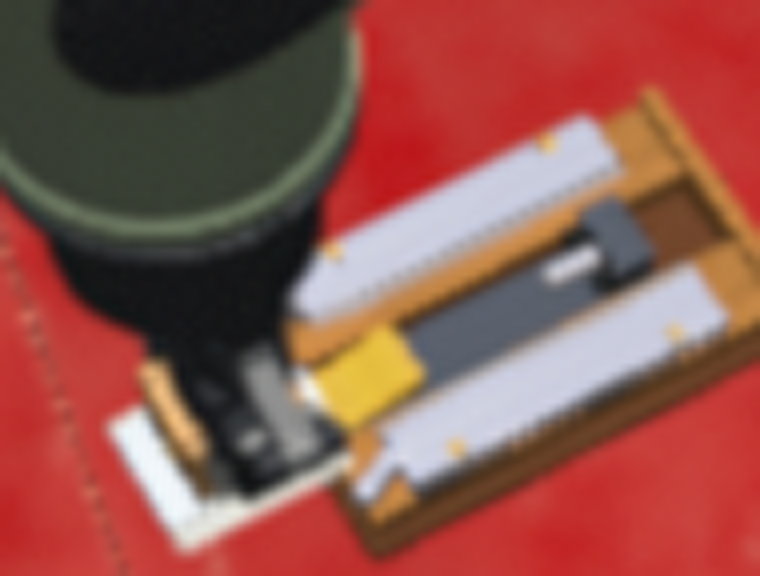

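>>> {"api": "carry_out", "payload": {"deltas": [-1,0,0,-0.5,0,-1,0,0,-1.5,0,-1,0,0,-2,0,-1,0,0,-2.5,0,-1,0,0,-1.5,0,-1,0,0,-0.5,0,-1,0,0,0,0]}}

```text
clock: 12.43
position: [0.4423, 0.062, 0.1241]
tool_rot: [3.139, -0.0, 1.728]
force: [-0.9, -0.3, -3.3]
grip_width: 0.0332
```

```bash
cat >> plan.py <<'E'
def loc(m,xy):
    c,s=np.cos(m[2]),np.sin(m[2]); d=np.array(xy)-m[:2]; return np.array([c*d[0]+s*d[1],-s*d[0]+c*d[1]])
OFF=loc(PARK,[.5204,.0743])+[.0115,0]   # TCP in holder frame
def wt(u): return mpt(WORK,u+OFF[0],OFF[1])
WYAW=1.728-.0436
E
python3 - <<'E'
from plan import *
print(OFF,wt(-.104)); plan([*wt(-.104),.125],WYAW,14)
E
```

```text
[-0.0044498   0.00028951] [ 0.44020921 -0.21644111]
clock 12.4333 pos [0.4423 0.062  0.1241] rot [ 3.1392e+00 -3.0000e-04  1.7281e+00] F [-0.89 -0.3  -3.27] grip 0.0332
14
[np.float64(-1.96), np.float64(-0.33), np.float64(-0.01), np.float64(0.18)]
[np.float64(-1.96), np.float64(-0.32), np.float64(-0.01), np.float64(0.18)]
[np.float64(-1.96), np.float64(-0.31), np.float64(-0.01), np.float64(0.18)]
[np.float64(-1.96), np.float64(-0.31), np.float64(-0.01), np.float64(0.18)]
[np.float64(-1.97), np.float64(-0.3), np.float64(-0.01), np.float64(0.18)]
[np.float64(-1.97), np.float64(-0.3), np.float64(-0.01), np.float64(0.18)]
[np.float64(-1.97), np.float64(-0.29), np.float64(-0.01), np.float64(0.18)]
[np.float64(-1.97), np.float64(-0.28), np.float64(-0.01), np.float64(0.18)]
[np.float64(-1.97), np.float64(-0.28), np.float64(-0.01), np.float64(0.18)]
[np.float64(-1.97), np.float64(-0.27), np.float64(-0.01), np.float64(0.18)]
[np.float64(-1.97), np.float64(-0.26), np.float64(-0.01), np.float64(0.18)]
[np.float64(-1.97), np.float64(-0.26), np.float64(-0.01), np.float64(0.18)]
[np.float64(-1.97), np.float64(-0.25), np.float64(-0.01), np.float64(0.18)]
[np.float64(-1.97), np.float64(-0.25), np.float64(-0.01), np.float64(0.18)]
```

>>> {"api": "carry_out", "payload": {"deltas": [-1,-1.0,-0.2,0,0.2,-1,-2.0,-0.3,0,0.2,-1,-2.0,-0.3,0,0.2,-1,-2.0,-0.3,0,0.2,-1,-2.0,-0.3,0,0.2,-1,-2.0,-0.3,0,0.2,-1,-2.0,-0.3,0,0.2,-1,-2.0,-0.3,0,0.2,-1,-2.0,-0.3,0,0.2,-1,-2.0,-0.3,0,0.2,-1,-2.0,-0.3,0,0.2,-1,-2.0,-0.25,0,0.2,-1,-2.0,-0.25,0,0.1,-1,-1.5,-0.25,0,0,-1,-1.0,-0.15,0,0,-1,0,0,0,0,-1,0,0,0,0]}}

```text
clock: 13.85
position: [0.4368, -0.2163, 0.1223]
tool_rot: [-3.14, -0.001, 1.683]
force: [0.2, 0.8, -2.3]
grip_width: 0.0333
```

Run:
```python
from plan import *
plan([*wt(-.104),.0467],WYAW,5)
```

```text
clock 13.85 pos [ 0.4368 -0.2163  0.1223] rot [-3.1404e+00 -7.0000e-04  1.6835e+00] F [ 0.18  0.79 -2.29] grip 0.0333
5
[np.float64(-0.01), np.float64(0.07), np.float64(1.51), np.float64(-0.01)]
[np.float64(-0.01), np.float64(0.07), np.float64(1.51), np.float64(-0.01)]
[np.float64(-0.01), np.float64(0.07), np.float64(1.51), np.float64(-0.01)]
[np.float64(-0.01), np.float64(0.07), np.float64(1.51), np.float64(-0.01)]
[np.float64(-0.01), np.float64(0.07), np.float64(1.51), np.float64(-0.01)]
```

>>> {"api": "carry_out", "payload": {"deltas": [-1,0,0.1,1,0,-1,0,0.1,2,0,-1,0,0.1,2,0,-1,0,0,1.5,0,-1,0,0,0.8,0,-1,0,0,0,0,-1,0,0,0,0]}}

```text
clock: 14.43
position: [0.4403, -0.2154, 0.0499]
tool_rot: [-3.141, -0.0, 1.685]
force: [0.2, -0.3, -1.3]
grip_width: 0.0335
```

Run:
```python
from plan import *
im=grab_frame('side')[:,:,::-1].copy(); cv2.imwrite('pics/side_w.png',im)
k=8;x0,y0=245,235
c=cv2.resize(im[y0:y0+72,x0:x0+95],None,fx=k,fy=k,interpolation=cv2.INTER_CUBIC)
plan([*wt(-.104),.0467],WYAW,1)
cv2.imwrite('pics/w1.png',c)
```

```text
clock 14.4833 pos [ 0.4407 -0.2157  0.0505] rot [3.1413e+00 1.0000e-04 1.6848e+00] F [-0.49 -0.78 -2.69] grip 0.0332
1
[np.float64(-0.07), np.float64(-0.05), np.float64(0.38), np.float64(0.02)]
```

View pics/w1.png

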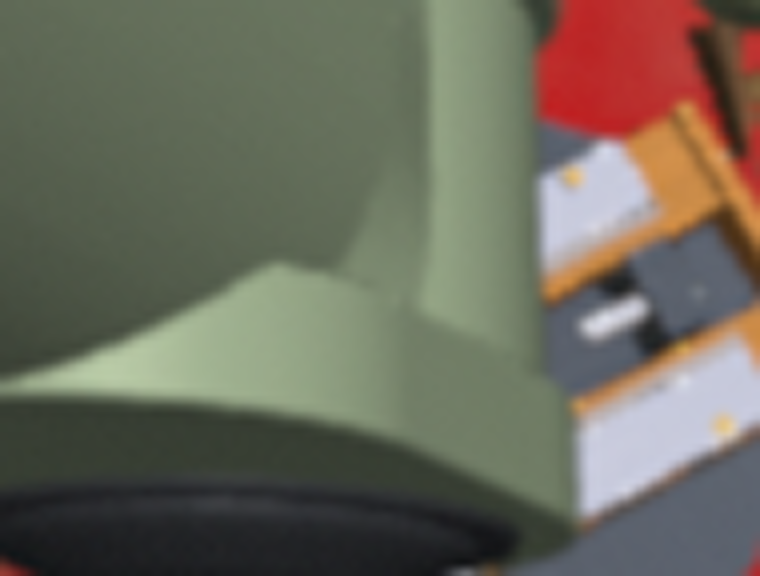

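>>> {"api": "carry_out", "payload": {"deltas": [-1,-0.07,0,0.2,0,-1,0,0,0.18,0,-1,0,0,0,0,-1,0,0,0,0]}}

```text
clock: 14.82
position: [0.4406, -0.2167, 0.0466]
tool_rot: [3.141, 0.0, 1.684]
force: [0.1, 0.3, -3.2]
grip_width: 0.0331
```

```bash
cat >> plan.py <<'E'
def sw():
    s=status.observe();a=WORK[2];F=s['force'];l=loc(WORK,s['position'][:2])-OFF
    print('clk',round(s['clock'],2),'u %.4f v %.4f z %.4f'%(*l,s['position'][2]),'Fu %.1f Fv %.1f Fz %.1f'%(np.cos(a)*F[0]+np.sin(a)*F[1],-np.sin(a)*F[0]+np.cos(a)*F[1],F[2]),'M',np.round(s['moment'],2),'rot',np.round(s['tool_rot'],4),'g',round(s['grip_width'],4))
E
python3 -c "
from plan import *
sw()"
```

```text
clk 14.82 u -0.1036 v -0.0003 z 0.0466 Fu 0.1 Fv 0.3 Fz -3.2 M [0.01 0.04 0.  ] rot [3.1412e+00 2.0000e-04 1.6843e+00] g 0.0331
```

Free, aligned. Slide in 2 cm gently to the flare.

>>> {"api": "carry_out", "payload": {"deltas": [-1,0.03,0.4,0,0,-1,0,0.4,0,0,-1,0,0.4,0,0,-1,0,0.4,0,0,-1,0,0.4,0,0,-1,0,0,0,0]}}

```text
clock: 15.32
position: [0.4613, -0.2138, 0.0463]
tool_rot: [3.141, 0.0, 1.685]
force: [0.3, 1.1, -3.1]
grip_width: 0.0331
```

```bash
python3 -c "
from plan import *
sw()"
```

```text
clk 15.32 u -0.0827 v 0.0002 z 0.0463 Fu 0.4 Fv 1.1 Fz -3.1 M [ 0.03 -0.    0.02] rot [3.141e+00 1.000e-04 1.685e+00] g 0.0331
```

>>> {"api": "carry_out", "payload": {"deltas": [-1,-0.02,0.3,0,0,-1,0,0.3,0,0,-1,0,0.3,0,0,-1,0,0,0,0]}}

```text
clock: 15.65
position: [0.4699, -0.2131, 0.0463]
tool_rot: [3.141, 0.0, 1.685]
force: [-1.4, 0.1, -2.1]
grip_width: 0.0335
```

```bash
python3 -c "
from plan import *
sw()"
```

```text
clk 15.65 u -0.0741 v -0.0001 z 0.0463 Fu -1.4 Fv 0.3 Fz -2.1 M [-0.11 -0.01 -0.07] rot [3.1412e+00 1.0000e-04 1.6847e+00] g 0.0335
```

>>> {"api": "carry_out", "payload": {"deltas": [-1,0,0.2,0,0,-1,0,0.2,0,0,-1,0,0.2,0,0,-1,0,0,0,0]}}

```text
clock: 15.98
position: [0.4755, -0.2128, 0.0462]
tool_rot: [3.142, 0.0, 1.684]
force: [0.7, -3.4, -5.3]
grip_width: 0.0333
```

```bash
python3 -c "
from plan import *
sw()"
```

```text
clk 15.98 u -0.0685 v -0.0003 z 0.0462 Fu 0.3 Fv -3.5 Fz -5.3 M [-0.88 -0.06 -0.09] rot [3.1416e+00 4.0000e-04 1.6841e+00] g 0.0333
```

>>> {"api": "carry_out", "payload": {"deltas": [-1,-0.08,0,0.01,0,-1,0,0,0,0,-1,0,0,0,0]}}

```text
clock: 16.23
position: [0.4754, -0.2133, 0.0463]
tool_rot: [3.141, -0.0, 1.684]
force: [0.5, -0.1, -2.8]
grip_width: 0.0332
```

```bash
python3 -c "
from plan import *
sw()"
```

```text
clk 16.23 u -0.0687 v -0.0008 z 0.0463 Fu 0.4 Fv -0.1 Fz -2.8 M [-0.12 -0.01  0.02] rot [ 3.1415e+00 -1.0000e-04  1.6843e+00] g 0.0332
```

>>> {"api": "carry_out", "payload": {"deltas": [-1,-0.05,0.2,0.01,0,-1,0,0.2,0,0,-1,0,0.2,0,0,-1,0,0,0,0]}}

```text
clock: 16.57
position: [0.4819, -0.213, 0.0462]
tool_rot: [3.141, 0.0, 1.685]
force: [0.4, -0.1, -1.8]
grip_width: 0.0333
```

```bash
python3 -c "
from plan import *
sw()"
```

```text
clk 16.57 u -0.0622 v -0.0013 z 0.0462 Fu 0.4 Fv -0.1 Fz -1.8 M [ 0.    0.03 -0.01] rot [3.1412 0.     1.6847] g 0.0333
```

>>> {"api": "carry_out", "payload": {"deltas": [-1,0,0.25,0,0,-1,0,0.25,0,0,-1,0,0.25,0,0,-1,0,0.25,0,0,-1,0,0,0,0]}}

```text
clock: 16.98
position: [0.492, -0.2118, 0.0461]
tool_rot: [3.141, 0.0, 1.685]
force: [0.8, -0.5, -0.6]
grip_width: 0.0331
```

```bash
python3 -c "
from plan import *
sw()"
```

```text
clk 16.98 u -0.0520 v -0.0013 z 0.0461 Fu 0.7 Fv -0.6 Fz -0.6 M [ 0.08 -0.12  0.03] rot [3.1410e+00 1.0000e-04 1.6847e+00] g 0.0331
```

>>> {"api": "carry_out", "payload": {"deltas": [-1,0,0.25,0,0,-1,0,0.25,0,0,-1,0,0.25,0,0,-1,0,0.25,0,0,-1,0,0,0,0]}}

```text
clock: 17.4
position: [0.5019, -0.2108, 0.0461]
tool_rot: [3.141, 0.0, 1.685]
force: [0.5, 1.0, -1.0]
grip_width: 0.0335
```

```bash
python3 -c "
from plan import *
sw()"
```

```text
clk 17.4 u -0.0421 v -0.0013 z 0.0461 Fu 0.6 Fv 0.9 Fz -1.0 M [ 0.01 -0.07 -0.02] rot [3.1411e+00 1.0000e-04 1.6847e+00] g 0.0335
```

>>> {"api": "carry_out", "payload": {"deltas": [-1,0,0.25,0,0,-1,0,0.25,0,0,-1,0,0.25,0,0,-1,0,0.25,0,0,-1,0,0.25,0,0,-1,0,0.25,0,0,-1,0,0,0,0]}}

```text
clock: 17.98
position: [0.5168, -0.209, 0.0461]
tool_rot: [3.141, 0.0, 1.685]
force: [-0.0, -0.3, -0.5]
grip_width: 0.0331
```

```bash
python3 -c "
from plan import *
sw()"
```

```text
clk 17.98 u -0.0271 v -0.0013 z 0.0461 Fu -0.1 Fv -0.3 Fz -0.5 M [ 0.02 -0.07 -0.02] rot [3.1411e+00 1.0000e-04 1.6847e+00] g 0.0331
```

>>> {"api": "carry_out", "payload": {"deltas": [-1,0,0.25,0,0,-1,0,0.25,0,0,-1,0,0.25,0,0,-1,0,0.25,0,0,-1,0,0.25,0,0,-1,0,0.25,0,0,-1,0,0,0,0]}}

```text
clock: 18.57
position: [0.5317, -0.2073, 0.0461]
tool_rot: [3.141, 0.0, 1.685]
force: [-0.7, 0.4, -2.0]
grip_width: 0.0329
```

```bash
python3 -c "
from plan import *
sw()"
```

```text
clk 18.57 u -0.0121 v -0.0013 z 0.0461 Fu -0.7 Fv 0.5 Fz -2.0 M [ 0.02 -0.01  0.03] rot [3.1411e+00 1.0000e-04 1.6847e+00] g 0.0329
```

>>> {"api": "carry_out", "payload": {"deltas": [-1,0,0.2,0,0,-1,0,0.2,0,0,-1,0,0.2,0,0,-1,0,0.2,0,0,-1,0,0,0,0]}}

```text
clock: 18.98
position: [0.5392, -0.2065, 0.0461]
tool_rot: [-3.141, 0.0, 1.684]
force: [-0.6, 0.0, -1.4]
grip_width: 0.0332
```

```bash
python3 -c "
from plan import *
sw()"
```

```text
clk 18.98 u -0.0045 v -0.0013 z 0.0461 Fu -0.6 Fv 0.1 Fz -1.4 M [-0.01  0.02  0.03] rot [-3.1415  0.      1.6845] g 0.0332
```

>>> {"api": "carry_out", "payload": {"deltas": [-1,0,0.2,0,0,-1,0,0.15,0,0,-1,0,0.15,0,0,-1,0,0,0,0]}}

```text
clock: 19.32
position: [0.5434, -0.2061, 0.0461]
tool_rot: [-3.14, -0.0, 1.684]
force: [-3.7, 1.3, 2.5]
grip_width: 0.0334
```

```bash
python3 -c "
from plan import *
sw()"
```

```text
clk 19.32 u -0.0003 v -0.0013 z 0.0461 Fu -3.5 Fv 1.7 Fz 2.5 M [0.03 0.97 0.02] rot [-3.1402e+00 -2.0000e-04  1.6842e+00] g 0.0334
```

>>> {"api": "carry_out", "payload": {"deltas": [-1,0,0.15,0,0,-1,0,0.15,0,0,-1,0,0,0,0]}}

```text
clock: 19.57
position: [0.5462, -0.2058, 0.0461]
tool_rot: [-3.14, -0.0, 1.684]
force: [-5.3, -0.1, 3.0]
grip_width: 0.0332
```

```bash
python3 -c "
from plan import *
sw()"
```

```text
clk 19.57 u 0.0025 v -0.0014 z 0.0461 Fu -5.3 Fv 0.5 Fz 3.0 M [ 0.06  1.16 -0.02] rot [-3.1400e+00 -3.0000e-04  1.6841e+00] g 0.0332
```

>>> {"api": "carry_out", "payload": {"deltas": [-1,0,0.12,0,0,-1,0,0.12,0,0,-1,0,0,0,0]}}

```text
clock: 19.82
position: [0.5485, -0.2055, 0.0461]
tool_rot: [-3.14, -0.0, 1.684]
force: [-5.6, -0.1, 3.7]
grip_width: 0.0332
```

```bash
python3 -c "
from plan import *
sw()"
```

```text
clk 19.82 u 0.0048 v -0.0013 z 0.0461 Fu -5.6 Fv 0.5 Fz 3.7 M [ 0.04  1.37 -0.06] rot [-3.1398e+00 -4.0000e-04  1.6840e+00] g 0.0332
```

>>> {"api": "carry_out", "payload": {"deltas": [-1,0,0.1,0,0,-1,0,0.1,0,0,-1,0,0,0,0]}}

```text
clock: 20.07
position: [0.5504, -0.2053, 0.0461]
tool_rot: [-3.14, -0.0, 1.684]
force: [-7.1, 0.5, 4.0]
grip_width: 0.0333
```

```bash
python3 -c "
from plan import *
sw()"
```

```text
clk 20.07 u 0.0067 v -0.0014 z 0.0461 Fu -7.0 Fv 1.3 Fz 4.0 M [0.04 1.46 0.03] rot [-3.1397e+00 -4.0000e-04  1.6840e+00] g 0.0333
```

>>> {"api": "carry_out", "payload": {"deltas": [-1,0,0.1,0,0,-1,0,0,0,0]}}

```text
clock: 20.23
position: [0.5511, -0.2052, 0.0461]
tool_rot: [-3.139, -0.0, 1.684]
force: [-8.4, 0.9, 4.9]
grip_width: 0.0335
```

```bash
python3 -c "
from plan import *
sw()"
```

```text
clk 20.23 u 0.0075 v -0.0014 z 0.0461 Fu -8.3 Fv 1.8 Fz 4.9 M [0.04 1.72 0.09] rot [-3.1392e+00 -5.0000e-04  1.6839e+00] g 0.0335
```

>>> {"api": "carry_out", "payload": {"deltas": [-1,0,0.05,0,0,-1,0,0,0,0]}}

```text
clock: 20.4
position: [0.5514, -0.2052, 0.0461]
tool_rot: [-3.139, -0.001, 1.684]
force: [-10.6, 1.0, 7.8]
grip_width: 0.033
```

```bash
python3 -c "
from plan import *
sw()"
```

```text
clk 20.4 u 0.0077 v -0.0014 z 0.0461 Fu -10.4 Fv 2.2 Fz 7.8 M [0.02 2.18 0.02] rot [-3.1389e+00 -6.0000e-04  1.6838e+00] g 0.033
```

>>> {"api": "carry_out", "payload": {"deltas": [-1,0,-0.1,0,0,-1,0,-0.1,0,0,-1,0,0,0,0]}}

```text
clock: 20.65
position: [0.5499, -0.2054, 0.046]
tool_rot: [-3.14, -0.0, 1.684]
force: [-7.2, -0.4, 3.3]
grip_width: 0.0331
```

```bash
python3 -c "
from plan import *
sw()"
```

```text
clk 20.65 u 0.0062 v -0.0014 z 0.0460 Fu -7.2 Fv 0.4 Fz 3.3 M [-0.04  1.44  0.03] rot [-3.1401e+00 -3.0000e-04  1.6840e+00] g 0.0331
```

>>> {"api": "carry_out", "payload": {"deltas": [-1,0,-0.1,0,0,-1,0,0,0,0]}}

```text
clock: 20.82
position: [0.5492, -0.2054, 0.046]
tool_rot: [-3.141, -0.0, 1.684]
force: [-5.4, 0.1, 2.5]
grip_width: 0.0332
```

```bash
python3 -c "
from plan import *
sw()"
```

```text
clk 20.82 u 0.0056 v -0.0014 z 0.0460 Fu -5.4 Fv 0.7 Fz 2.5 M [-0.08  1.25 -0.02] rot [-3.1407e+00 -2.0000e-04  1.6841e+00] g 0.0332
```

>>> {"api": "carry_out", "payload": {"deltas": [-1,0,-0.1,0,0,-1,0,0,0,0,-1,0,0,0,0]}}

```text
clock: 21.07
position: [0.5491, -0.2054, 0.0461]
tool_rot: [3.141, 0.0, 1.684]
force: [-0.3, -0.1, -3.7]
grip_width: 0.0332
```

```bash
python3 -c "
from plan import *
sw()"
```

```text
clk 21.07 u 0.0054 v -0.0013 z 0.0461 Fu -0.3 Fv -0.1 Fz -3.7 M [-0.03  0.01 -0.03] rot [3.1412e+00 1.0000e-04 1.6845e+00] g 0.0332
```

>>> {"api": "carry_out", "payload": {"deltas": [-1,0,-0.05,0,0,-1,0,0,0,0]}}

```text
clock: 21.23
position: [0.5489, -0.2054, 0.0462]
tool_rot: [3.14, 0.0, 1.685]
force: [2.6, -0.8, -5.8]
grip_width: 0.033
```

```bash
python3 -c "
from plan import *
sw()"
```

```text
clk 21.23 u 0.0053 v -0.0013 z 0.0462 Fu 2.5 Fv -1.1 Fz -5.8 M [-0.07 -0.89 -0.04] rot [3.1404e+00 3.0000e-04 1.6846e+00] g 0.033
```

>>> {"api": "carry_out", "payload": {"deltas": [-1,0,0.06,0.01,0,-1,0,0,0,0,-0.1,0,0,0,0,0.2,0,0,0,0,0.6,0,0,0,0,0.6,0,0,0,0,0.6,0,0,0,0,0.6,0,0,0,0]}}

```text
clock: 21.9
position: [0.5489, -0.2054, 0.046]
tool_rot: [-3.142, 0.0, 1.684]
force: [0.1, -0.9, 0.4]
grip_width: 0.0683
```

```bash
python3 -c "
from plan import *
sw()"
```

```text
clk 21.9 u 0.0052 v -0.0013 z 0.0460 Fu 0.0 Fv -0.9 Fz 0.4 M [ 0.02 -0.01 -0.01] rot [-3.1416  0.      1.6844] g 0.0683
```

>>> {"api": "carry_out", "payload": {"deltas": [0.6,0,0,-0.5,0,0.6,0,0,-1.5,0,0.6,0,0,-2.5,0,0.6,0,0,-3,0,0.6,0,0,-3,0,0.6,0,0,-3,0,0.6,0,0,-2,0,0.6,1.5,0,0,0,0.6,3,0,0,0,0.6,3,0,0,0,0.6,3,0,0,0,0.6,3,0,0,0,0.6,3,0,0,0,0.6,3,0,0,0,0.6,3,0,0,0,0.6,3,0,0,0,0.6,3,0,0,0,0.6,2,0,0,0,0.6,0,0,0,0]}}

```text
clock: 23.48
position: [0.5137, 0.1022, 0.2014]
tool_rot: [3.141, -0.002, 1.69]
force: [0.6, 1.0, -0.2]
grip_width: 0.0681
```

Run:
```python
from plan import *
st()
ims={}
for n in('side','top'):
    ims[n]=grab_frame(n)[:,:,::-1].copy(); cv2.imwrite(f'pics/{n}_end.png',ims[n])
k=4
a=cv2.resize(ims['side'][230:330,250:360],None,fx=k,fy=k,interpolation=cv2.INTER_CUBIC)
b=cv2.resize(ims['top'][130:230,290:375],None,fx=k,fy=k,interpolation=cv2.INTER_CUBIC)
cv2.imwrite('pics/end.png',np.hstack([a,b]))
```

```text
clock 23.4833 pos [0.5137 0.1022 0.2014] rot [ 3.1412e+00 -1.6000e-03  1.6897e+00] F [ 0.59  1.   -0.2 ] M [0.01 0.05 0.03] grip 0.0681 q [-0.34  0.4   0.04  1.9  -0.02  0.84  1.4 ]
```

View pics/end.png

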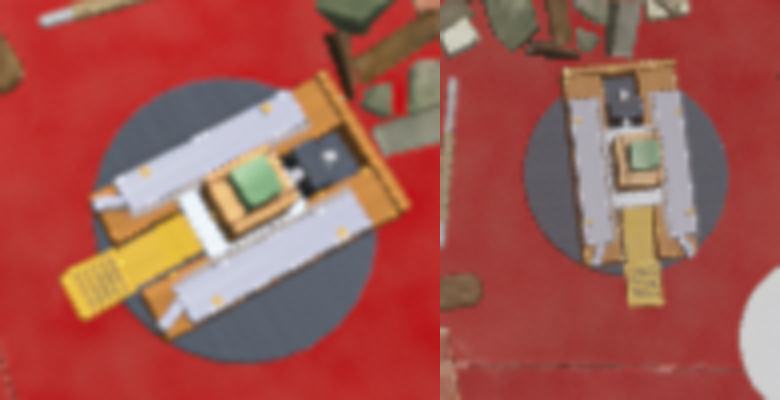

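View pics/side_end.png

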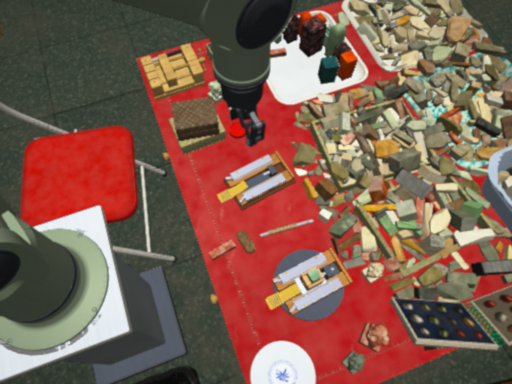

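```bash
python3 -c "
from workcell import job
print(job.job_done())"
```

```text
the job is handed in; nothing more can be done
None
```

The stone holder is locked in the engraving mount and released. I handed the job in at about 23.6 s of the 64 s allowed.

**What I did:**
- I pressed the parking catch down to its stop with about 10 N. The side picture showed the holder sprung back.
- I gripped the block with 25 N, then 45 N, drew the holder straight out about 80 mm and lifted it clear. I then carried it over and slid it into the engraving mount.
- At the flared mouth one lip pushed sideways with 3.5 N. I shifted the tool about 1 mm and the rest went in freely.
- The plunger pushed back with about 5 N. The push then rose to 10.4 N at the buffer, where I stopped.

**Last checks:**
- **Lock:** when I drew back, the push fell to zero and then became a 2.5 N pull within 0.2 mm of movement, so the catch is holding. The holder locked about 5 mm beyond `work_home`, which matches what the pictures suggested beforehand.
- **Pictures:** the final pictures show the plate's rear edge against the catch and the gripper clear. The pebble, graver and stick lie where they were. The arm hides the area around the paste pot and lion in the final side picture, but it never touched anything there.

**What disagreed:** the two cameras differed by 4 to 5 mm along the slide. In the side picture the fingers also looked about 6 to 10 mm further in along the slide than the calibration put them. I therefore worked from the distance between the two mounts and from the measured forces. The arm blocked the side view during the insertion, so I did that step by force and position alone.

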